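# Index the sample turntable by one notch

### The arm

A 7-joint arm with a two-finger parallel gripper is mounted at the origin on a cart in front of the work surface, level with it; the furniture and walls round the work are solid. World frame = base frame: x ahead of the robot, y to its left, z up, the work surface at z = 0. Lengths are in m, angles in rad, forces in N, time in s.
With the tool pointing down it reaches from about 0.4 to 0.85 m from the base axis. Payload 10.4 kg.
Tool frame: the origin (TCP) lies on the mounting face of the last link; the fingertips stand 182 mm ahead of it and the grasp point (between the pads) lies 164 mm ahead of it; z points along the fingers, x is the direction in which the jaws open and shut, and the axes are right-handed (so a half turn about z gives the same grasp; the last joint's range is limited). The gripper opens to 87 mm and grips with 3 to 60 N. Pads are 19 mm wide; open, the fingers measure 117 mm over their backs; the gripper's body (75 mm by 190 mm) begins 51 mm behind the grasp point.
Start: joints at [-1.247, 0.332, -0.065, 1.46, 0.022, 1.35, -0.088], TCP at [0.212, 0.588, 0.405] pointing down, gripper open.
Joint ranges: [-2.6, 2.6], [-0.5, 2.12], [-1.47, 1.34], [0.16, 2.42], [-1.27, 4.41], [0.06, 2.06], [-2.6, 2.6]. Speed limits (rad/s): [2.22, 2.22, 2.79, 2.79, 3.14, 3.14, 3.14].

### API

Orientations are given as [roll, pitch, yaw] about the fixed x, y, z axes, in that order (R = Rz(yaw) Ry(pitch) Rx(roll)).
In Python, from cell import r gives the robot as it stands.
- The arm moves only by the tool jog_arm, never from a script. Its argument "targets" is a list of rows, each an object with "gripper": the finger opening in m, from 0 to 0.087; "linear": the shift along the tool's x, y, z in m, a list of three; "turn": the turn about the tool's z in rad. In form: [{"gripper": gripper, "linear": [x, y, z], "turn": turn}, ...]. A call has 1 to 20 rows; each row is the pose to reach, as a shift and turn from the pose commanded when the call began, along the tool's axes at that moment; what a row does not reach only later rows make up. A row lasts 1/8 s, in which the tool goes at most 62.5 mm and 10.7 degrees, less where a joint would pass 70% of its speed; a pose out of reach is approached as far as the arm can. A call with a gripper value outside its range is refused whole. The fingers move at their own pace and stop on an object; the grip force is fixed at half the most. Time passes only in rows, so rows that repeat a pose let the fingers close. It gives the time, the measured TCP pose, the force and the opening at its end, in the units of the state.
- r.get_obs(): the state, without advancing time (a new reading comes with each control period).
- r.grab_frame(name): name is "scene" or "top" or "wrist"; returns a dict with "frame" (400x640x3 uint8, red, green, blue), "z_map" (400x640 float32, m along the optical axis (not along the pixel's ray), 0 where there is no reading), "fx", "fy", "cx", "cy" (pixels), "view" (4x4, takes a point from world to camera coordinates). Camera axes: x right, y up, looking along -z (the intrinsics and any distortion apply to the point x, -y, -z); pixel columns grow to the right and rows downward; lengths in m; the calibration is good to about 2 mm. A picture is of the moment at which its call begins.
- r.sign_off(): hands the job in, once; it reports no verdict.
The state is a dict: "time": time; "joints": joint angles; "qd": joint speeds; "effort": joint torques, N m; "eef_pos": TCP position; "eef_rot": TCP orientation; "ft_force": force on the tool from outside, world axes, zero at the start; "wrist_torque": the same for the moment, N m; "width": finger opening in m.
Only numpy, scipy, OpenCV 4.12 (cv2) and the standard library are available. Lean on these libraries where they do the work, as an engineer would, in place of code of your own. Each camera call takes 0.05 s, during which the arm holds its last target. There are 200 camera calls.

### The job

Bring the lidded sample cup on the indexing turntable under the viewing camera: press the spring plunger down by its thumb pad, push the table round to the next notch, whichever way brings the cup there, and let the plunger spring back up into that notch. Use only the fingertips on the turntable: do not touch or lift the cup or the brass weights riding on it, and leave the bag and the scoop lying beside it where they are.

Things in the scene. Friction and masses are not known exactly. Their poses are not given: they have to be found in the camera images.
- table_axis (a point): Point on the turntable's vertical axis, level with the table's top, 70 mm above the worktop. x axis: horizontally from the axis to the camera post; z up. The white round table (radius 112 mm) has six ringed stations 60 degrees apart, centred 75 mm from the axis.
- index_base: Grey fixed base of the turntable, origin on the table's axis at the worktop. Under the white table it carries a fixed steel index ring, 130 mm radius, with six notches in its edge, 60 degrees apart. A thin post behind it, 228 mm high, holds the viewing camera.
- view_point (a point): Point on the table's top, 75 mm from the axis, under the lens of the viewing camera (a small grey camera on a post; its lens is 179 mm above the worktop). The cup's centre has to come here.
- thumb_pad (a point): Centre of the upper face of the plunger's grey thumb pad, 152 mm from the axis, 104 mm above the worktop when up; it starts on the robot's side. Pad 50 mm along the radius (point x, towards the axis) by 66 mm across (y), with an upright cheek 6 mm thick, 24 mm high on either side; clear channel 54 mm, open at its radial ends. Fingertips in it push a cheek sideways to turn the table.
- plunger (a joint): Travel in m: 0 up, 0.017 fully pressed; spring 5 N at the top, 8.5 N fully down. Its cross pin locks the table in a notch and is free at 0.011 or more. Let up between notches, the pin rides under the ring (reads about 0.011) while the table can still be pushed on, and springs up to 0 by itself when a notch comes over it, which stops the table.
- turntable (a joint): Turn of the table in rad, anticlockwise from above positive. Notches at 0 (start, locked, about 0.02 of play), +1.047 and -1.047; end stops at +1.3 and -1.3. Light friction (about 1 N at the thumb pad); it stays where it is left. One notch either way brings the neighbouring station under the camera.
- lidded_cup: Round sample cup with a lid, 62 mm in diameter, 42 mm high, standing loose on the turntable, one station to the left or to the right of the camera. Origin at the centre of its underside, z up.
- large_weight: Brass check weight with a knob, 38 mm in diameter, 52 mm high, standing loose on the turntable, one station from the camera on the other side than the cup. Origin at the centre of its underside.
- small_weight: Brass check weight with a knob, 29 mm in diameter, 40 mm high, standing loose on the turntable under the camera at the start. Origin at the centre of its underside.
- side_pack: Tied bag of product, 84 x 142 x 42 mm, lying on the worktop at the front right; to be left alone. Origin at the centre of its underside.
- product_scoop: Scoop, 76 x 231 x 35 mm, lying on the worktop to the left of the turntable; to be left alone. Origin at the centre of its underside.
Mind the look-alikes: they are no part of the job. Leave any blue or green look-alike of the large_weight alone.

How it is judged:
On the way, in this order (a step that is already met when the one before it is completed fails the run):
1. the plunger is pressed clear of the notch by the fingers, with the table still at its first notch (value of joint plunger above 0.0105 m and value of joint turntable between -0.2 and 0.2 rad and contact force between the fingers and plunger above 1 N), for 0.05 s.
2. the table is turned between the notches ((value of joint turntable above 0.5 rad or value of joint turntable below -0.5 rad)), for 0.05 s.
At the end, for the whole second after the job is handed in: Cup within 12 mm of the point under the camera, table at the next notch (0.04 rad), plunger up in it (within 3 mm of its top), cup and both weights upright and at rest on the table 60 to 90 mm from its axis, pack and scoop within 20 mm of where they were (horizontal distance between lidded_cup and view_point below 0.012 m and (value of joint turntable between 1.007 and 1.087 rad or value of joint turntable between -1.087 and -1.007 rad) and value of joint plunger below 0.003 m and velocity of joint turntable between -0.05 and 0.05 rad/s and angle between each of lidded_cup, large_weight, small_weight's own z axis and vertical below 0.1 rad and height (world z) of lidded_cup between 0.065 and 0.075 m and linear speed of each of lidded_cup, large_weight, small_weight below 0.02 m/s and horizontal distance between lidded_cup and table_axis between 0.06 and 0.09 m and height (world z) of large_weight between 0.065 and 0.075 m and horizontal distance between large_weight and table_axis between 0.06 and 0.09 m and height (world z) of small_weight between 0.065 and 0.075 m and horizontal distance between small_weight and table_axis between 0.06 and 0.09 m and distance of each of side_pack, product_scoop from where it was at the start of the episode below 0.02 m); the robot touches nothing.
It fails at once if the arm or the gripper's body, not the fingers, pushes the turntable (contact force between the arm and index_base above 3 N).
It fails at once if the cup or a weight on the table is touched by the robot (contact force between any of the fingers, the arm and lidded_cup above 0.3 N or contact force between any of the fingers, the arm and large_weight above 0.3 N or contact force between any of the fingers, the arm and small_weight above 0.3 N).
It fails at once if the cup or a weight is lifted off the table or knocked over (height (world z) of any of lidded_cup, large_weight, small_weight above 0.085 m or angle between any of lidded_cup, large_weight, small_weight's own z axis and vertical above 0.4 rad).
It fails at once if the pack or the scoop beside the turntable is disturbed (distance of any of side_pack, product_scoop from where it was at the start of the episode above 0.03 m).
It also fails if it takes over 48 s, if anything falls off the work surface, if the arm or the gripper's body presses on something with over 40 N, if the wrist force passes 120 N, or if a joint passes its speed limit or range.

## Working session

There is one attempt and no reset: what is moved stays moved. The work goes in short steps, Python scripts to look and compute and a tool call to move; the robot and the scene stay as the last step left them, time stands still between calls to the robot, and variables do not carry over. Pictures are saved under pics/ and viewed, about 8 in all and at most 12, crops included, and the job is handed in when it is done.

Besides the shell and the picture viewer there is one more tool, called after ">>>" by a JSON object that holds its "method" and its "body", one argument or row to a line. jog_arm: Moves the arm, as the interface text tells. Its arguments: {"type":"object","properties":{"targets":{"type":"array","items":{"type":"object","properties":{"gripper":{"type":"number"},"linear":{"type":"array","items":{"type":"number"}},"turn":{"type":"number"}}}}},"required":["targets"]}

```bash
mkdir -p pics; cat > h.py <<'E'
import numpy as np,cv2
from cell import r
def grab(n,save=None):
    f=r.grab_frame(n)
    if save: cv2.imwrite('pics/'+save,f['frame'][:,:,::-1])
    return f
def pts(f):
    z=f['z_map'];v,u=np.mgrid[0:400,0:640]
    P=np.stack([(u-f['cx'])/f['fx']*z,-(v-f['cy'])/f['fy']*z,-z,np.ones_like(z)],-1)
    return (P@np.linalg.inv(f['view']).T)[...,:3]
E
python3 - <<'E'
from h import *
o=r.get_obs();print({k:np.round(v,3) for k,v in o.items()})
a=grab('scene');b=grab('top')
cv2.imwrite('pics/a.png',np.vstack([a['frame'],b['frame']])[:,:,::-1][::1])
im=np.vstack([a['frame'],b['frame']])[:,:,::-1];cv2.imwrite('pics/a.png',cv2.resize(im,(480,600)))
cv2.imwrite('pics/top.png',b['frame'][:,:,::-1])
np.savez('top.npz',**b);np.savez('scene.npz',**a)
for f in(a,b):print(np.round(np.linalg.inv(f['view'])[:3,3],3),f['fx'])
E
```

```text
{'time': np.float64(0.0), 'joints': array([-1.247,  0.333, -0.065,  1.461,  0.022,  1.35 , -0.089]), 'qd': array([ 0.001, -0.001,  0.001, -0.   , -0.   , -0.001, -0.001]), 'effort': array([-0.0000e+00, -6.2328e+01,  2.4000e-02, -3.8986e+01, -6.2000e-02,
        4.0000e-02,  0.0000e+00]), 'eef_pos': array([0.212, 0.588, 0.404]), 'eef_rot': array([3.142e+00, 1.000e-03, 1.224e+00]), 'ft_force': array([ 0.559, -0.171, -0.985]), 'wrist_torque': array([-0.03 , -0.025,  0.028]), 'width': np.float64(0.087)}
[-0.141 -0.816  0.826] 509.41116024905676
[ 0.446 -0.078  1.264] 392.6346214746951
```

View pics/a.png

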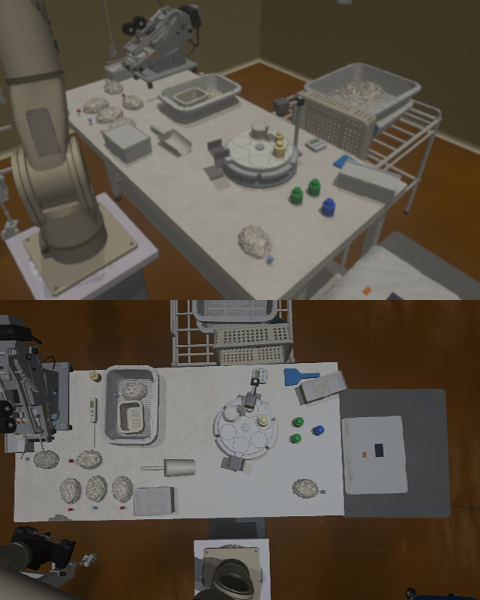

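View pics/top.png

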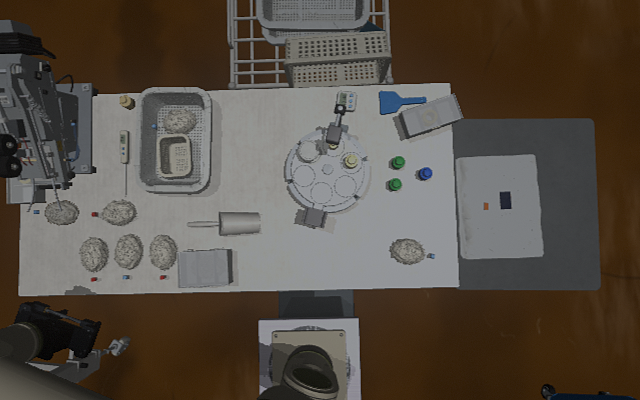

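The top view shows the turntable at about (327,170) px, with the pad at (311,217) and the viewing camera at (335,130). The white-grey cup is at (309,151), left of the camera. The brass large weight is at (350,159) on the right, and the small weight is under the camera.

Look-alikes are the green jars at (398,162) and (394,185), the blue one at (425,174), and a brass one at (126,101) off to the side. With the cup on the left, the table has to turn clockwise (−1.047), so the pad moves towards +y.

```bash
python3 - <<'E'
from h import *
f=dict(np.load('top.npz'));P=pts(f)
g=cv2.cvtColor(f['frame'],cv2.COLOR_RGB2HSV)
roi=np.zeros((400,640),bool);roi[110:240,270:385]=1
def rep(n,m):
    q=P[m];print(n,m.sum(),np.round(np.median(q,0),4),np.round(q.min(0),3),np.round(q.max(0),3));return q
q=rep('table',roi&(abs(P[...,2]-.07)<.006))
(c,rad)=cv2.minEnclosingCircle(q[:,:2].astype(np.float32));print(c,rad)
sub=roi.copy();sub[:200]=0
q=rep('pad',sub&(abs(P[...,2]-.104)<.006));
print(cv2.minAreaRect(q[:,:2].astype(np.float32)))
q=rep('cheek',sub&(P[...,2]>.118));print(cv2.minAreaRect(q[:,:2].astype(np.float32)))
q=rep('cup',roi&(abs(P[...,2]-.112)<.006)&(P[...,1]>-.0)&(P[...,0]>.6));print(cv2.minEnclosingCircle(q[:,:2].astype(np.float32)))
rep('cam',roi&(P[...,2]>.16))
m=np.zeros((400,640),bool);m[205:240,185:265]=1
rep('scoop',m&(P[...,2]>.012))
x=f['frame'][120:240,265:390,::-1];cv2.imwrite('pics/crop.png',cv2.resize(x,None,fx=5,fy=5,interpolation=2))
E
```

```text
table 3395 [ 0.5985 -0.0746  0.0695] [ 0.493 -0.186  0.064] [0.756 0.035 0.076]
(0.626151442527771, -0.07624907791614532) 0.13644510507583618
pad 309 [ 0.4693 -0.0335  0.1036] [ 0.439 -0.064  0.098] [ 0.499 -0.001  0.109]
((0.4687008559703827, -0.03594684600830078), (0.06002722308039665, 0.049535367637872696), 74.67334747314453)
cheek 94 [ 0.4635 -0.0601  0.1278] [ 0.439 -0.078  0.121] [0.501 0.004 1.264]
((0.46775421500205994, -0.04117530956864357), (0.0820295438170433, 0.04849504679441452), 74.4876937866211)
cup 38 [0.667  0.0032 0.1109] [0.647 0.    0.107] [0.69  0.009 0.115]
((0.6685792803764343, 0.0013611450558528304), 0.021658992394804955)
cam 423 [ 0.6871 -0.0965  0.2313] [ 0.446 -0.126  0.165] [ 0.754 -0.073  1.264]
scoop 477 [0.4573 0.2559 0.0243] [ 0.421 -0.078  0.012] [0.494 0.377 1.264]
```

View pics/crop.png

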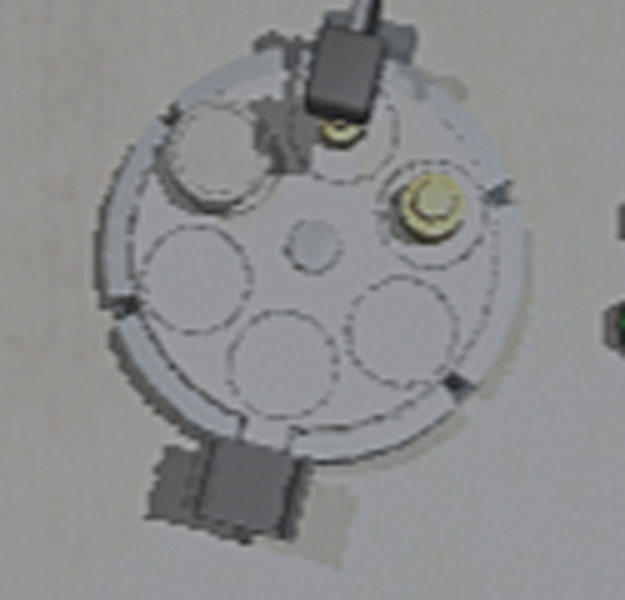

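The cup is confirmed on the left. The pad is at about (0.4685, −0.036) with the radial direction to the axis at −15.3°, which puts the axis at about (0.615, −0.076). I'll move above the pad with the fingers closed and the jaw axis tangential.

>>> {"method": "jog_arm", "body": {
  "targets": [
    {"gripper": 0, "linear": [-0.02, 0.018, 0], "turn": 0},
    {"gripper": 0, "linear": [-0.055, 0.05, 0], "turn": -0.02},
    {"gripper": 0, "linear": [-0.095, 0.086, 0], "turn": -0.04},
    {"gripper": 0, "linear": [-0.135, 0.122, 0], "turn": -0.06},
    {"gripper": 0, "linear": [-0.175, 0.159, 0], "turn": -0.079},
    {"gripper": 0, "linear": [-0.215, 0.195, 0], "turn": -0.079},
    {"gripper": 0, "linear": [-0.255, 0.231, 0], "turn": -0.079},
    {"gripper": 0, "linear": [-0.295, 0.268, 0], "turn": -0.079},
    {"gripper": 0, "linear": [-0.335, 0.304, 0], "turn": -0.079},
    {"gripper": 0, "linear": [-0.375, 0.34, 0], "turn": -0.079},
    {"gripper": 0, "linear": [-0.415, 0.376, 0], "turn": -0.079},
    {"gripper": 0, "linear": [-0.45, 0.408, 0.0], "turn": -0.079},
    {"gripper": 0, "linear": [-0.48, 0.435, 0.0], "turn": -0.079},
    {"gripper": 0, "linear": [-0.495, 0.449, 0.0], "turn": -0.079},
    {"gripper": 0, "linear": [-0.4997, 0.4533, 0.01], "turn": -0.079},
    {"gripper": 0, "linear": [-0.4997, 0.4533, 0.02], "turn": -0.079},
    {"gripper": 0, "linear": [-0.4997, 0.4533, 0.02], "turn": -0.079}
  ]
}}

```text
time: 2.22
eef_pos: [0.4684, -0.0351, 0.3835]
eef_rot: [-3.139, 0.001, 1.304]
ft_force: [0.7, -0.2, 0.5]
width: 0.0004
```

```bash
python3 - <<'E'
from h import *
o=r.get_obs();print(o['time'],o['eef_pos'],o['eef_rot'],o['width'],o['ft_force'])
a=grab('scene');w=grab('wrist','w.png');np.savez('w.npz',**w)
x=a['frame'][110:260,240:440,::-1];x=cv2.resize(x,(640,480),interpolation=2)
y=cv2.resize(w['frame'][:,:,::-1],(640,400));cv2.imwrite('pics/sw.png',cv2.resize(np.vstack([x,y]),(436,600)))
P=pts(w);z=P[...,2]
m=(abs(z-.104)<.005)&(abs(P[...,0]-.4685)<.06)&(abs(P[...,1]+.036)<.06)
q=P[m];print(m.sum(),np.argwhere(m).min(0) if m.any() else 0,np.argwhere(m).max(0) if m.any() else 0)
if m.any():print(cv2.minAreaRect(q[:,:2].astype(np.float32)),np.median(q,0))
m=(abs(z-.128)<.004)&(abs(P[...,0]-.4685)<.06)&(abs(P[...,1]+.036)<.06)
if m.any():print(cv2.minAreaRect(P[m][:,:2].astype(np.float32)),np.median(P[m],0))
E
```

```text
2.225 [ 0.46835787 -0.03513957  0.38348165] [-3.13947780e+00  6.90376823e-04  1.30449674e+00] 0.0004118269959071398 [ 0.73149593 -0.19729659  0.48233301]
4495 [170 278] [235 366]
((0.4693606495857239, -0.032754167914390564), (0.06383568048477173, 0.049721840769052505), 74.30580139160156) [ 0.46663428 -0.03267966  0.10490106]
((0.46282845735549927, -0.03090490773320198), (0.06609204411506653, 0.036464594304561615), 74.44699096679688) [ 0.46234073 -0.05305469  0.12852895]
```

View pics/w.png

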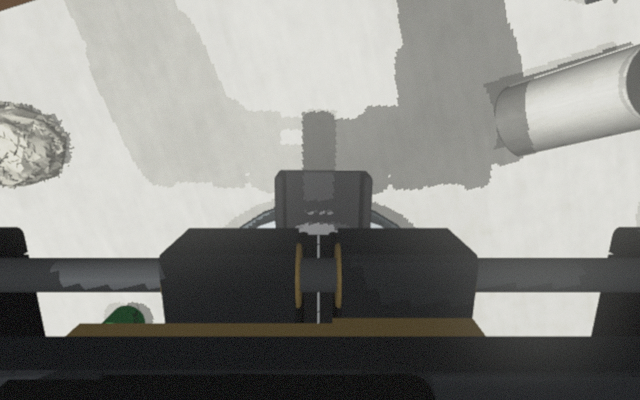

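The wrist view shows the closed fingers at column 318, centred over the grey pad and cheeks (columns 275–370, rows 170–235). I'll descend to just above the pad and then press, watching the force.

>>> {"method": "jog_arm", "body": {
  "targets": [
    {"gripper": 0, "linear": [0.001, 0, 0.015], "turn": 0},
    {"gripper": 0, "linear": [0.001, 0, 0.035], "turn": 0},
    {"gripper": 0, "linear": [0.001, 0, 0.055], "turn": 0},
    {"gripper": 0, "linear": [0.001, 0, 0.075], "turn": 0},
    {"gripper": 0, "linear": [0.001, 0, 0.087], "turn": 0},
    {"gripper": 0, "linear": [0.001, 0, 0.093], "turn": 0},
    {"gripper": 0, "linear": [0.001, 0, 0.093], "turn": 0}
  ]
}}

```text
time: 3.2
eef_pos: [0.4692, -0.0352, 0.2916]
eef_rot: [-3.141, 0.0, 1.303]
ft_force: [-0.1, 0.5, 0.1]
width: 0.0005
```

>>> {"method": "jog_arm", "body": {
  "targets": [
    {"gripper": 0, "linear": [0, 0, 0.004], "turn": 0},
    {"gripper": 0, "linear": [0, 0, 0.008], "turn": 0},
    {"gripper": 0, "linear": [0, 0, 0.011], "turn": 0},
    {"gripper": 0, "linear": [0, 0, 0.011], "turn": 0}
  ]
}}

```text
time: 3.7
eef_pos: [0.4695, -0.0352, 0.281]
eef_rot: [3.141, -0.001, 1.303]
ft_force: [-0.1, 0.9, 5.4]
width: 0.0006
```

>>> {"method": "jog_arm", "body": {
  "targets": [
    {"gripper": 0, "linear": [0, 0, 0.003], "turn": 0},
    {"gripper": 0, "linear": [0, 0, 0.006], "turn": 0},
    {"gripper": 0, "linear": [0, 0, 0.009], "turn": 0},
    {"gripper": 0, "linear": [0, 0, 0.0095], "turn": 0},
    {"gripper": 0, "linear": [0, 0, 0.0095], "turn": 0}
  ]
}}

```text
time: 4.32
eef_pos: [0.4695, -0.0352, 0.2717]
eef_rot: [3.141, -0.001, 1.303]
ft_force: [-1.2, 0.3, 6.3]
width: 0.0005
```

The force agrees with the spring at about 14 mm of travel. Next I'll push along the arc: x = R·sin φ, y = R(1−cos φ), turning with φ.

>>> {"method": "jog_arm", "body": {
  "targets": [
    {"gripper": 0, "linear": [0.0061, 0.0001, 0], "turn": 0.04},
    {"gripper": 0, "linear": [0.0106, 0.0004, 0], "turn": 0.07},
    {"gripper": 0, "linear": [0.0137, 0.0006, 0], "turn": 0.09},
    {"gripper": 0, "linear": [0.0182, 0.0011, 0], "turn": 0.12},
    {"gripper": 0, "linear": [0.0227, 0.0017, 0], "turn": 0.15},
    {"gripper": 0, "linear": [0.0287, 0.0027, 0], "turn": 0.19},
    {"gripper": 0, "linear": [0.0347, 0.004, 0], "turn": 0.23},
    {"gripper": 0, "linear": [0.0405, 0.0055, 0], "turn": 0.27},
    {"gripper": 0, "linear": [0.0464, 0.0072, 0], "turn": 0.31},
    {"gripper": 0, "linear": [0.0521, 0.0092, 0], "turn": 0.35},
    {"gripper": 0, "linear": [0.0578, 0.0114, 0], "turn": 0.39},
    {"gripper": 0, "linear": [0.0634, 0.0138, 0], "turn": 0.43},
    {"gripper": 0, "linear": [0.0688, 0.0165, 0], "turn": 0.47},
    {"gripper": 0, "linear": [0.0742, 0.0193, 0], "turn": 0.51},
    {"gripper": 0, "linear": [0.0794, 0.0224, 0], "turn": 0.55},
    {"gripper": 0, "linear": [0.0846, 0.0257, 0], "turn": 0.59},
    {"gripper": 0, "linear": [0.0883, 0.0283, 0], "turn": 0.62},
    {"gripper": 0, "linear": [0.0908, 0.0301, 0], "turn": 0.64},
    {"gripper": 0, "linear": [0.0908, 0.0301, 0], "turn": 0.64}
  ]
}}

```text
time: 6.7
eef_pos: [0.5225, 0.0451, 0.2717]
eef_rot: [-3.141, -0.001, 0.663]
ft_force: [-1.2, 2.6, 6.9]
width: 0.0004
```

```bash
python3 - <<'E'
from h import *
o=r.get_obs();print(o['time'],o['eef_pos'],o['eef_rot'],o['ft_force'])
a=grab('scene')
cv2.imwrite('pics/s2.png',cv2.resize(a['frame'][120:260,250:430,::-1],(720,560),interpolation=2))
E
```

```text
6.7 [0.52251841 0.04511876 0.27170956] [-3.14102580e+00 -1.15629328e-03  6.63370469e-01] [-1.16470126  2.63998107  6.92104023]
```

View pics/s2.png

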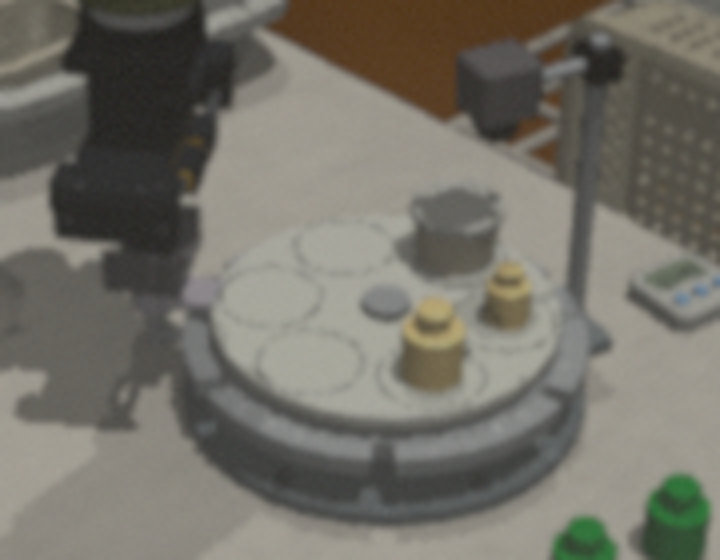

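Halfway round, the cup at (455,230) in the crop is approaching the camera, and everything is standing. I'll continue a little further pressed, then lift so the pin rides under the ring while the tips still overlap the cheek.

>>> {"method": "jog_arm", "body": {
  "targets": [
    {"gripper": 0, "linear": [0.003, 0, 0], "turn": 0.02},
    {"gripper": 0, "linear": [0.0076, 0.0002, 0], "turn": 0.05},
    {"gripper": 0, "linear": [0.0121, 0.0005, 0], "turn": 0.08},
    {"gripper": 0, "linear": [0.0182, 0.0011, 0], "turn": 0.12},
    {"gripper": 0, "linear": [0.0242, 0.0019, 0], "turn": 0.16},
    {"gripper": 0, "linear": [0.0287, 0.0027, 0], "turn": 0.19},
    {"gripper": 0, "linear": [0.0302, 0.003, 0], "turn": 0.2},
    {"gripper": 0, "linear": [0.0302, 0.003, 0], "turn": 0.2},
    {"gripper": 0, "linear": [0.0302, 0.003, -0.003], "turn": 0.2},
    {"gripper": 0, "linear": [0.0302, 0.003, -0.008], "turn": 0.2},
    {"gripper": 0, "linear": [0.0302, 0.003, -0.013], "turn": 0.2},
    {"gripper": 0, "linear": [0.0302, 0.003, -0.0163], "turn": 0.2},
    {"gripper": 0, "linear": [0.0302, 0.003, -0.0163], "turn": 0.2}
  ]
}}

```text
time: 8.38
eef_pos: [0.5479, 0.0605, 0.2877]
eef_rot: [-3.142, -0.0, 0.463]
ft_force: [-0.7, 0.2, 0.1]
width: 0.0007
```

```bash
python3 - <<'E'
from h import *
a=grab('top');P=pts(a)
C=np.array([.6155,-.0745]);d=P[...,:2]-C;rr=np.hypot(d[...,0],d[...,1])
m=(rr>.12)&(rr<.19)&(P[...,2]>.085)&(P[...,2]<.14)
q=d[m];print(m.sum(),np.round(np.median(P[m],0),3))
f=grab('wrist','w3.png');P=pts(f);d=P[...,:2]-C;rr=np.hypot(d[...,0],d[...,1])
for lo,hi in((.085,.099),(.1,.108),(.111,.122),(.122,.132)):
    m=(rr>.125)&(rr<.18)&(P[...,2]>lo)&(P[...,2]<hi)
    if m.any():print(lo,m.sum(),np.round(np.median(P[m],0),4),[ (np.round(x,4)) for x in cv2.minAreaRect(P[m][:,:2].astype(np.float32))])
E
```

```text
11 [ 0.753 -0.115  0.106]
0.085 4183 [0.5427 0.0774 0.0941] [array([0.5436, 0.0759]), array([0.0643, 0.0217]), np.float64(25.5219)]
0.1 299 [0.5457 0.073  0.1051] [array([0.5428, 0.0776]), array([0.0644, 0.0177]), np.float64(25.597)]
0.111 1107 [0.5431 0.0707 0.1174] [array([0.5442, 0.0749]), array([0.066 , 0.0242]), np.float64(25.5275)]
0.122 284 [0.5434 0.0686 0.1273] [array([0.543 , 0.0693]), array([0.0141, 0.0027]), np.float64(26.7963)]
```

View pics/w3.png

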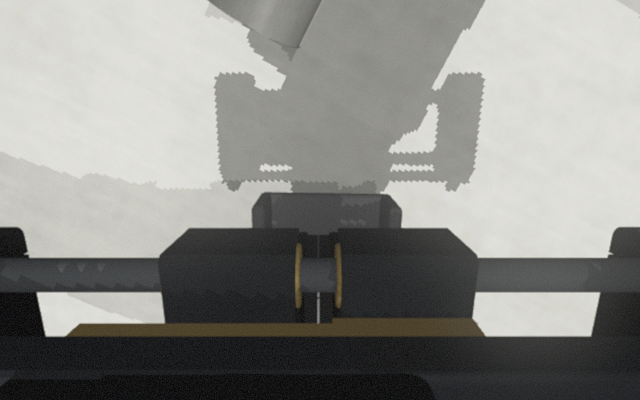

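The wrist view shows the pad and cheeks at columns 252–402, row 193 and below, with the pad down at 0.094 (pin under the ring). The pad has turned from 74.5° to 25.5°, so the table is at about −0.854. The remaining push is about 14 mm of slack plus 29 mm of travel, which I'll do slowly.

>>> {"method": "jog_arm", "body": {
  "targets": [
    {"gripper": 0, "linear": [0.0061, 0.0001, -0.001], "turn": 0.04},
    {"gripper": 0, "linear": [0.0106, 0.0004, -0.001], "turn": 0.07},
    {"gripper": 0, "linear": [0.0129, 0.0005, -0.001], "turn": 0.085},
    {"gripper": 0, "linear": [0.0152, 0.0008, -0.001], "turn": 0.1},
    {"gripper": 0, "linear": [0.0182, 0.0011, -0.001], "turn": 0.12},
    {"gripper": 0, "linear": [0.0212, 0.0015, -0.001], "turn": 0.14},
    {"gripper": 0, "linear": [0.0242, 0.0019, -0.001], "turn": 0.16},
    {"gripper": 0, "linear": [0.0272, 0.0025, -0.001], "turn": 0.18},
    {"gripper": 0, "linear": [0.0302, 0.003, -0.001], "turn": 0.2},
    {"gripper": 0, "linear": [0.0332, 0.0037, -0.001], "turn": 0.22},
    {"gripper": 0, "linear": [0.0361, 0.0044, -0.001], "turn": 0.24},
    {"gripper": 0, "linear": [0.0376, 0.0047, -0.001], "turn": 0.25},
    {"gripper": 0, "linear": [0.0384, 0.0049, -0.001], "turn": 0.255},
    {"gripper": 0, "linear": [0.0391, 0.0051, -0.001], "turn": 0.26},
    {"gripper": 0, "linear": [0.0391, 0.0051, -0.001], "turn": 0.26}
  ]
}}

```text
time: 10.35
eef_pos: [0.5852, 0.0735, 0.2886]
eef_rot: [-3.142, -0.0, 0.203]
ft_force: [-2.7, 0.1, 0.0]
width: 0.0004
```

```bash
cat > m.py <<'E'
from h import *
o=r.get_obs();print(o['time'],o['eef_pos'],o['eef_rot'],o['ft_force'])
C=np.array([.6155,-.0745])
f=grab('wrist');P=pts(f);d=P[...,:2]-C;rr=np.hypot(d[...,0],d[...,1])
for lo,hi in((.085,.099),(.1,.108),(.111,.122),(.122,.132)):
    m=(rr>.125)&(rr<.18)&(P[...,2]>lo)&(P[...,2]<hi)
    if m.any():print(lo,m.sum(),np.round(np.median(P[m],0),4),[ (np.round(x,4)) for x in cv2.minAreaRect(P[m][:,:2].astype(np.float32))])
E
python3 m.py
```

```text
10.35 [0.58518027 0.07349005 0.28855767] [-3.14151161e+00 -2.78326395e-04  2.02959850e-01] [-2.69318953  0.14590207  0.00742609]
0.085 3977 [0.5658 0.0858 0.0942] [array([0.5632, 0.0839]), array([0.0652, 0.0233]), np.float64(16.1614)]
0.1 221 [0.5368 0.0834 0.1046] [array([0.5632, 0.0852]), array([0.0651, 0.019 ]), np.float64(18.0061)]
0.111 1021 [0.5863 0.0845 0.1175] [array([0.564 , 0.0823]), array([0.0659, 0.0249]), np.float64(18.3021)]
0.122 286 [0.5836 0.0827 0.1271] [array([0.5831, 0.0831]), array([0.0156, 0.0026]), np.float64(11.9114)]
```

>>> {"method": "jog_arm", "body": {
  "targets": [
    {"gripper": 0, "linear": [0.0015, 0, 0], "turn": 0.01},
    {"gripper": 0, "linear": [0.003, 0, 0], "turn": 0.02},
    {"gripper": 0, "linear": [0.0046, 0.0001, 0], "turn": 0.03},
    {"gripper": 0, "linear": [0.0061, 0.0001, 0], "turn": 0.04},
    {"gripper": 0, "linear": [0.0061, 0.0001, 0], "turn": 0.04}
  ]
}}

```text
time: 11.02
eef_pos: [0.5913, 0.0747, 0.2885]
eef_rot: [3.142, -0.0, 0.163]
ft_force: [-0.5, -0.1, 0.4]
width: 0.0004
```

```bash
python3 m.py
```

```text
11.025 [0.59128665 0.07467699 0.28853156] [ 3.14153769e+00 -3.09234466e-04  1.62869962e-01] [-0.47381297 -0.14091691  0.43661312]
0.1 3739 [0.5756 0.0902 0.1049] [array([0.5725, 0.0879]), array([0.0649, 0.0192]), np.float64(14.8438)]
0.111 610 [0.5875 0.0846 0.1165] [array([0.5735, 0.0853]), array([0.0649, 0.0249]), np.float64(14.6776)]
0.122 820 [0.5939 0.0887 0.1279] [array([0.5727, 0.088 ]), array([0.0657, 0.0191]), np.float64(14.8121)]
```

The plunger has sprung up (pad 0.105, cheeks 0.128) at 14.8°, which is one notch on. I'll back off the cheek, lift out, and retreat towards the robot and up, away from the camera post.

>>> {"method": "jog_arm", "body": {
  "targets": [
    {"gripper": 0, "linear": [-0.004, 0, 0], "turn": 0},
    {"gripper": 0, "linear": [-0.009, 0, 0], "turn": 0},
    {"gripper": 0, "linear": [-0.012, 0, 0], "turn": 0},
    {"gripper": 0, "linear": [-0.012, 0, -0.005], "turn": 0},
    {"gripper": 0, "linear": [-0.012, 0, -0.02], "turn": 0},
    {"gripper": 0, "linear": [-0.012, 0, -0.05], "turn": 0},
    {"gripper": 0, "linear": [-0.012, 0, -0.09], "turn": 0},
    {"gripper": 0, "linear": [-0.012, -0.02, -0.13], "turn": 0},
    {"gripper": 0, "linear": [-0.04, -0.06, -0.15], "turn": 0},
    {"gripper": 0, "linear": [-0.07, -0.1, -0.15], "turn": 0},
    {"gripper": 0, "linear": [-0.1, -0.14, -0.15], "turn": 0},
    {"gripper": 0, "linear": [-0.12, -0.18, -0.15], "turn": 0},
    {"gripper": 0, "linear": [-0.13, -0.2, -0.15], "turn": 0},
    {"gripper": 0, "linear": [-0.13, -0.2, -0.15], "turn": 0}
  ]
}}

```text
time: 12.82
eef_pos: [0.4296, 0.252, 0.4395]
eef_rot: [-3.141, -0.001, 0.166]
ft_force: [0.3, -0.2, 0.3]
width: 0.0005
```

```bash
python3 - <<'E'
from h import *
o=r.get_obs();print(o['time'],o['eef_pos'],o['ft_force'])
a=grab('scene');f=grab('top');P=pts(f)
C=np.array([.6155,-.0745]);d=P[...,:2]-C;rr=np.hypot(d[...,0],d[...,1])
m=(rr>.12)&(rr<.18)&(P[...,2]>.098)&(P[...,2]<.110)&(P[...,0]<.63);q=P[m]
if m.any(): print(m.sum(),np.median(q,0),cv2.minAreaRect(q[:,:2].astype(np.float32)))
x=cv2.resize(a['frame'][120:260,250:430,::-1],(720,560),interpolation=2)[:,:400*2]
y=cv2.resize(f['frame'][120:240,265:390,::-1],(583,560),interpolation=2)
cv2.imwrite('pics/end.png',cv2.resize(np.hstack([x,y]),(800,344)))
E
```

```text
12.825 [0.42962859 0.25197815 0.43954738] [ 0.30944079 -0.17976111  0.31045634]
300 [0.57833578 0.07157865 0.10384701] ((0.5749196410179138, 0.07139471173286438), (0.06271956115961075, 0.04946509748697281), 15.11208438873291)
```

View pics/end.png

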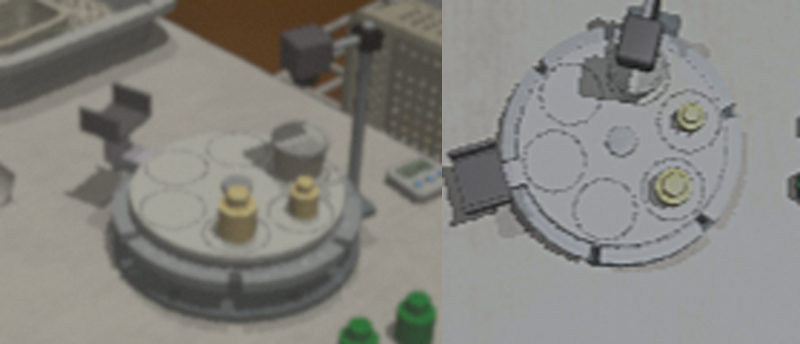

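In the final view the cup is under the camera (at about (640,75) in the crop). Both weights are upright in their rings, the pad is up at 0.104 at 15.1°, and the arm is clear.

```bash
python3 -c "
from h import *
print(r.sign_off())"
```

```text
the job is handed in; nothing more can be done
None
```

The cup is under the viewing camera and I handed the job in at about 12.9 s; the sign-off gives no verdict.

I pressed the plunger about 14 mm with closed fingertips and pushed the table clockwise. I let the pin ride under the ring from about −0.85 rad, then pushed gently until it sprang into the −1.047 notch.

**Last checks before sign-off:**
- **Table and plunger:** the pad was up at 0.104 m and had turned about 59.5°. That is −1.04 rad, inside the ±0.04 rad band.
- **Cup and weights:** the last picture shows the cup under the lens and both weights upright in their rings. I judged this by eye; I did not measure the cup's distance from the view point.
- **Bag and scoop:** the arm never went near them at their height, but I did not re-measure their positions at the end.
- **Arm:** it was clear of everything, with about 0.3 N residual force.

No check failed. The pad angle read 14.7–15.1° between views, which is within measurement noise.

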